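# Prove the beam-guard interlock switch

### The job

Test the interlock: take the orange-handled bent rod from its rest, reach over the dark beam guard with it and pull the red toggle behind fully over towards the guard's front plate, keeping the gripper itself off the guard and the toggle box. Lay the rod back in its rest, then with the empty gripper push the roller lever of the blue limit switch sideways, either way, until it clicks, without driving it to the end of its travel, hold it for a moment and let it spring back upright. Leave the other things on the table where they stand.

Things in the scene. Friction and masses are not known exactly. Their poses are not given: they have to be found in the camera images.
- bent_rod: Hooked rod, 110 g: orange square handle 14 x 14 x 110 mm along its own x, origin at the handle's centre (grasp here from above, closing along y). From the handle's front end a steel rod 6 mm thick runs on along +x, to 130 mm from the origin, and there bends straight down (-z), ending 75 mm below the handle's axis. Starts lying in the rest, level, hook hanging down; the origin is then 115 mm above the worktop.
- rod_tip (a point): Lower end of the bent rod's hook: 130 mm ahead (+x) and 75 mm below (-z) the rod's origin.
- rod_rest: Fixed rest: black foot 170 x 70 x 14 mm carrying two aluminium forks with flared notches (floors 108 and 112 mm high, prongs to about 132 mm, forks about 40 mm wide at the top) that hold the rod level along the rest's +x. Origin: on the worktop; the rear fork is at x = -75 mm (45 mm behind the seated rod's origin) and the front fork at x = +45 mm (under the steel). The fork notches open straight up.
- rest_grip (a point): Where the rod's origin lies when the rod is in its rest (rest frame -30, 0, 115 mm).
- rest_tip (a point): Where the rod's tip is when the rod is in its rest (rest frame 100, 0, 40 mm).
- guard: Fixed three-sided beam guard of dark 5 mm plate, 100 mm high, yellow stripe along the front's top edge. Origin: under the centre of the front plate, which is 190 mm wide along y; side plates run back 95 mm along +x, from both its ends; open above and behind. Behind the front plate stands the grey toggle box (56 x 60 mm, 42 mm high), centred 60 mm behind the plate. Body includes box and toggle.
- toggle (a joint): Red toggle lever, 52 mm long from its pivot (guard frame 60, 0, 45 mm). 0 rad: leans 0.5 rad away from the front plate (towards the guard's +x); 1.0 rad: fully over, leaning 0.5 rad towards the front plate (guard's -x). Stays where it is left (friction, about 1 N at its tip); starts at 0 to 0.1.
- toggle_tip (a point): Near the tip of the red toggle, on its axis, 50 mm from its pivot; the toggle is 9 to 12 mm thick in its upper half.
- limit_switch: Fixed roller-lever limit switch: blue body with grey head 100 mm high on an aluminium bracket (foot 80 x 70 mm). Origin: on the worktop under the head's front. The lever sits on its -x face.
- roller (a point): Centre of the black roller (18 mm diameter, 11 mm long along the switch's x) at the top end of the switch's steel lever; lever upright: 142 mm above the worktop, at switch frame x = -29.5, y = 0 mm. The lever pivots 55 mm below it about the switch's x axis; nothing stands beside it on either side above 100 mm.
- switch_arm (a joint): Angle of the roller lever: 0 upright, positive towards the switch's +y, negative towards -y. Sprung to 0 both ways (0.25 N m/rad: about 3 N at the roller at 0.6 rad). Clicks 0.4 rad (roller 21 mm aside) to either side; mechanical end at 1.1 rad, keep within 0.9 rad (roller 43 mm aside).
- power_sensor: Bystander to leave where it stands: black round sensor puck, 48 mm wide, 26 mm high, loose; origin under its centre.
- dropper_bottle: Bystander to leave where it stands: brown dropper bottle, 32 mm wide, 105 mm high, loose; origin under its centre.

How it is judged (in metres and radians):
On the way, in this order (a step that is already met when the one before it is completed fails the run):
1. the toggle has been pulled over towards the front plate (past 0.85 rad) (value of joint toggle above 0.85 rad), for 0.1 s.
2. the bent rod lies in its rest again, let go (distance between bent_rod and rest_grip below 0.02 m and distance between rod_tip and rest_tip below 0.025 m and contact force between the fingers and bent_rod below 0.1 N), for 0.2 s.
3. the roller lever is held past its click (0.4 rad to either side) while the rod lies in its rest and the toggle is over ((value of joint switch_arm above 0.4 rad or value of joint switch_arm below -0.4 rad) and value of joint toggle above 0.85 rad and distance between bent_rod and rest_grip below 0.02 m), for 0.2 s.
At the end, for the whole second after the job is handed in: The roller lever is back upright (within 0.08 rad), the toggle is over towards the front plate (past 0.85 rad), and the rod lies at rest in its rest, origin within 20 mm and tip within 25 mm of where they were (value of joint switch_arm between -0.08 and 0.08 rad and value of joint toggle above 0.85 rad and distance between bent_rod and rest_grip below 0.02 m and distance between rod_tip and rest_tip below 0.025 m and linear speed of bent_rod below 0.02 m/s); the robot touches nothing.
It fails at once if the gripper or arm touches the guard, the toggle box or the toggle (contact force between any of the fingers, the arm and guard above 1 N).
It fails at once if the roller lever is driven past 0.9 rad, towards the end of its travel (value of joint switch_arm above 0.9 rad or value of joint switch_arm below -0.9 rad).
It fails at once if the sensor puck or the dropper bottle is moved by more than 30 mm (distance of any of power_sensor, dropper_bottle from where it was at the start of the episode above 0.03 m).
It also fails if it takes over 61 s, if anything falls off the work surface, if the arm or the gripper's body presses on something with over 40 N, if the wrist force passes 120 N, or if a joint passes its speed limit or range.

### The arm

A 6-joint arm with a two-finger parallel gripper is mounted at the origin on a cart in front of the work surface, level with it; the furniture and walls round the work are solid. World frame = base frame: x ahead of the robot, y to its left, z up, the work surface at z = 0. Lengths are in m, angles in degrees, forces in N, time in s.
With the tool pointing down it reaches from about 0.325 to 0.85 m from the base axis. Payload 15.5 kg.
Tool frame: the origin (TCP) lies at the very end of the fingers, on their centre line; the grasp point (between the pads) lies arm.grip_depth behind it (arm.grip_depth is the distance from the TCP to the grasp point, in m); z points along the fingers, y is the direction in which the jaws open and shut (so a half turn about z gives the same grasp; the last joint's range is limited). The gripper opens to 91 mm and grips with 3 to 60 N. Pads are 32 mm wide; open, the fingers measure 118 mm over their backs; the gripper's body (76 mm by 178 mm) begins 60 mm behind the grasp point.
Start: joints at [71.648, 28.281, 77.091, -0, 74.628, -5.472], TCP at [0.139, 0.609, 0.214] pointing down, gripper open.
Joint ranges: [-166.48, 166.48], [-47.26, 123.95], [12.59, 153.08], [-70.14, 250.14], [6.76, 159.57], [-176.63, 176.63]. Speed limits (degrees/s): [108.29, 108.29, 147.25, 172.46, 172.46, 172.46].

### API

Orientations are given as a 3x3 rotation matrix whose columns are the frame's x, y, z axes.
In Python, from rig import arm gives the robot as it stands. Calls block until the motion is done:
- arm.move_to(position, orientation): joint-space move of the TCP to a pose.
- arm.move_l(position, orientation=None, feed=0.15): straight line of the TCP; orientation=None keeps the orientation; feed is the mean speed in m/s.
- arm.move_joints(angles): joint-space move.
- arm.grip(opening): finger opening in m; the grip force is fixed at half the most; returns when the fingers have stopped.
- arm.sleep(seconds).
- arm.solve_ik(position, orientation): joint angles nearest the present ones, or None.
- arm.snapshot(name): name is "scene" or "top" or "wrist"; returns the picture (420x560x3 uint8, red, green, blue); there is no depth.
- arm.get_calibration(name): a dict with "intrinsics" (3x3 intrinsics, pixels), "cam_to_world" (4x4, takes a point from camera to world coordinates). Camera axes: x right, y down, z forward; pixel columns grow to the right and rows downward; lengths in m; the calibration is good to about 2 mm. A picture is of the moment at which its call begins: read the wrist's pose just before it. get_calibration takes no time and is no camera call; for the wrist camera it gives the pose at the moment of the call.
A pose or a line that the arm cannot do raises arm.Unreachable and nothing moves.
- arm.sign_off(): hands the job in, once; it reports no verdict.
Readings, each from a call of its own:
- arm.current_t(): time.
- arm.current_joint_positions(): joint angles.
- arm.current_dq(): joint speeds.
- arm.current_tau(): joint torques, N m.
- arm.current_ee_pos(): TCP position.
- arm.current_tool_rot(): TCP orientation.
- arm.current_force(): force on the tool from outside, world axes, zero at the start.
- arm.current_torque(): the same for the moment, N m.
- arm.current_width(): finger opening in m.
Only numpy, scipy, OpenCV 4.12 (cv2) and the standard library are available. Lean on these libraries where they do the work, as an engineer would, in place of code of your own. Each camera call takes 0.05 s, during which the arm holds its last target.

## Working session

There is one attempt and no reset: what is moved stays moved. The work goes in short steps, each a Python script; the robot and the scene stay as the last script left them, time stands still between calls to the robot, and variables do not carry over. Pictures are saved under pics/ and viewed, and the job is handed in when it is done.

```bash
ls; mkdir -p pics; python3 - <<'E'
from rig import arm
import cv2,numpy as np
np.set_printoptions(precision=4,suppress=True)
print(arm.current_t(),arm.grip_depth,arm.current_width())
for n in["scene","top","wrist"]:
    c=arm.get_calibration(n);print(n,c["intrinsics"].tolist());print(c["cam_to_world"])
    im=arm.snapshot(n);cv2.imwrite(f"pics/{n}0.png",im[:,:,::-1])
E
```

```text
pics
0.0 0.0188 0.09128408291872955
scene [[517.059678083095, 0.0, 286.27046526399585], [0.0, 517.059678083095, 212.40197958952908], [0.0, 0.0, 1.0]]
[[ 0.8185 -0.428   0.3832 -0.0506]
 [-0.5744 -0.6026  0.554  -0.7825]
 [-0.0063 -0.6736 -0.7391  1.2176]
 [ 0.      0.      0.      1.    ]]
top [[415.0299185011348, 0.0, 275.73367864785956], [0.0, 415.0299185011348, 213.44120723151917], [0.0, 0.0, 1.0]]
[[ 0.0281 -0.9869  0.1588  0.3181]
 [-0.9995 -0.0251  0.0206  0.0463]
 [-0.0164 -0.1593 -0.9871  1.4796]
 [ 0.      0.      0.      1.    ]]
wrist [[321.78420507941985, 0.0, 277.7836035299311], [0.0, 321.78420507941985, 214.4039160434494], [0.0, 0.0, 1.0]]
[[ 0.2231  0.9411  0.2539  0.0678]
 [ 0.9748 -0.2152 -0.0589  0.6261]
 [-0.0008  0.2607 -0.9654  0.3828]
 [ 0.      0.      0.      1.    ]]
```

View pics/scene0.png

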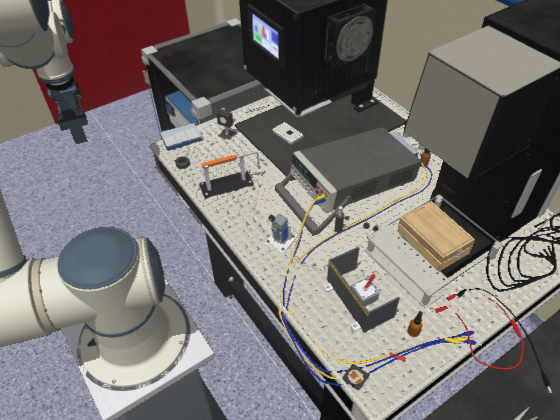

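View pics/top0.png

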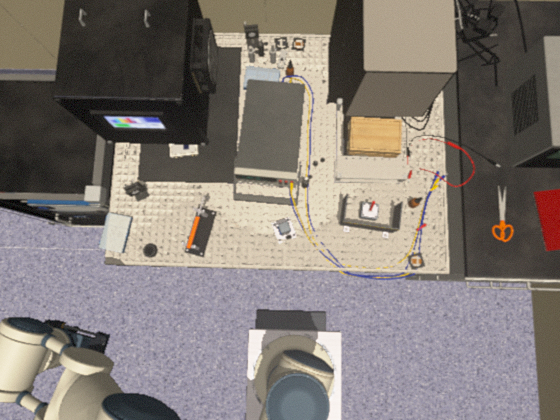

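View pics/wrist0.png

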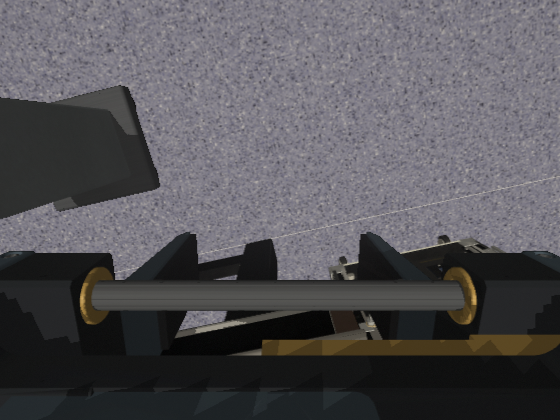

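The scene picture shows the rest with the orange rod at (225,165), the blue switch at (278,230), the guard with the red toggle at (368,285), the bottle at (415,322) and the puck at (182,162). I'll enlarge these for pixel readings.

```bash
python3 - <<'E'
import cv2,numpy as np
s=cv2.imread("pics/scene0.png");t=cv2.imread("pics/top0.png")
def crop(im,x0,y0,w,h,k,name):
    c=cv2.resize(im[y0:y0+h,x0:x0+w],None,fx=k,fy=k,interpolation=cv2.INTER_CUBIC)
    for i in range(0,w,10):
        cv2.line(c,(i*k,0),(i*k,4 if i%50 else 12),(0,0,255),1)
        if i%20==0: cv2.putText(c,str(x0+i),(i*k,12),0,.35,(0,0,255),1)
    for i in range(0,h,10):
        cv2.line(c,(0,i*k),(4,i*k),(0,0,255),1)
        if i%20==0: cv2.putText(c,str(y0+i),(0,i*k+4),0,.35,(0,0,255),1)
    cv2.imwrite("pics/"+name,c)
crop(s,160,140,110,80,7,"s_rest.png")
crop(s,320,240,110,85,7,"s_guard.png")
crop(s,255,200,60,60,9,"s_switch.png")
crop(t,130,180,100,85,7,"t_rest.png")
crop(t,325,180,100,75,7,"t_guard.png")
crop(t,255,200,60,60,9,"t_switch.png")
E
```

```text
(no output)
```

View pics/s_rest.png

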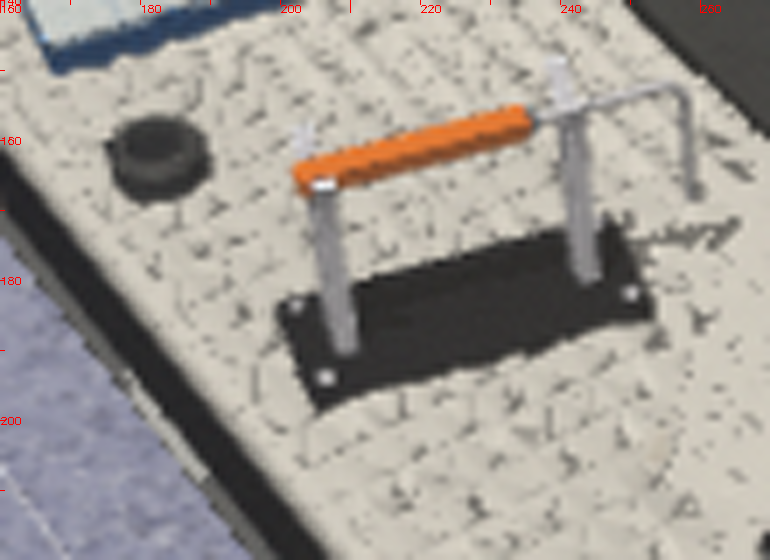

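View pics/s_guard.png

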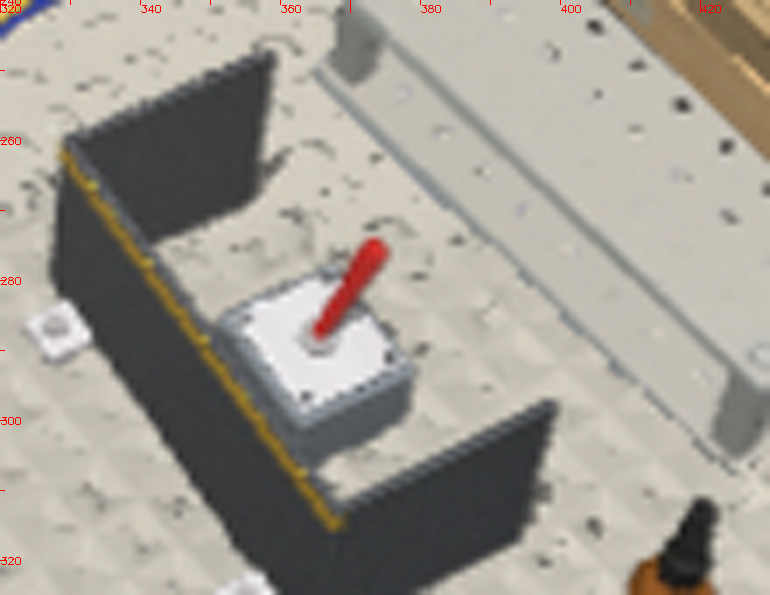

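View pics/s_switch.png

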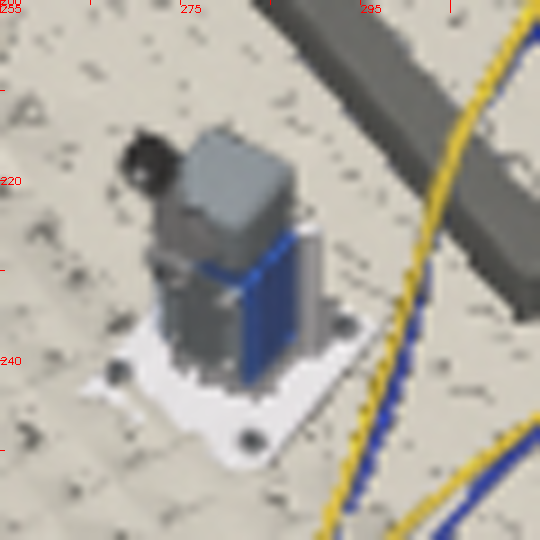

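View pics/t_rest.png

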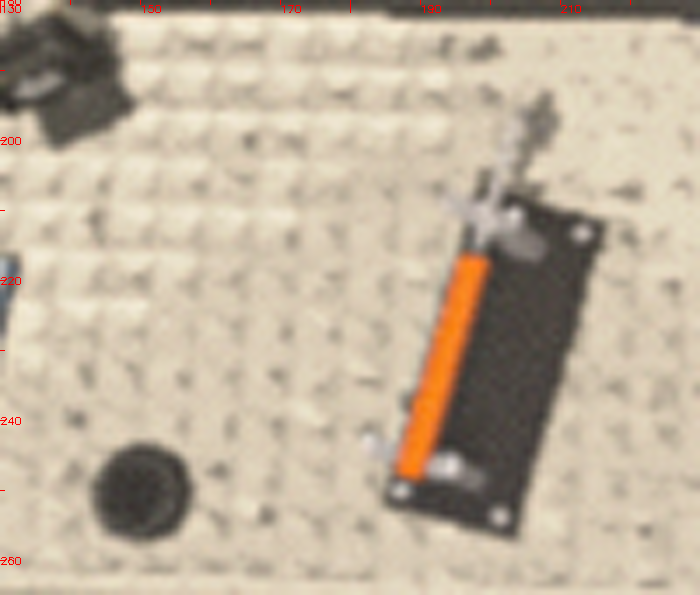

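View pics/t_guard.png

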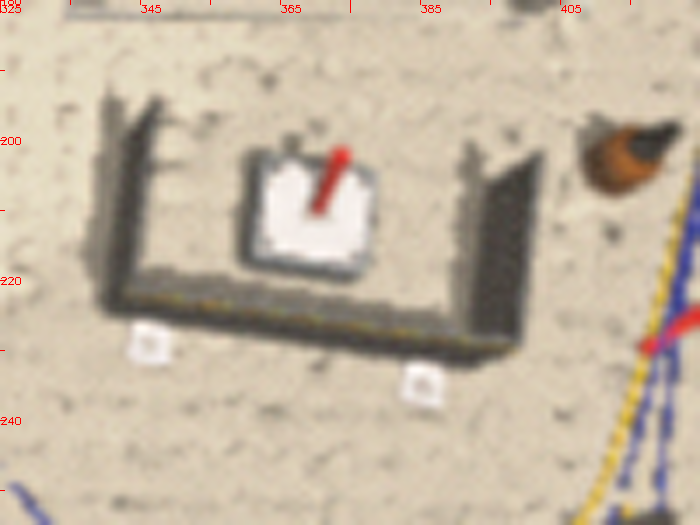

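View pics/t_switch.png

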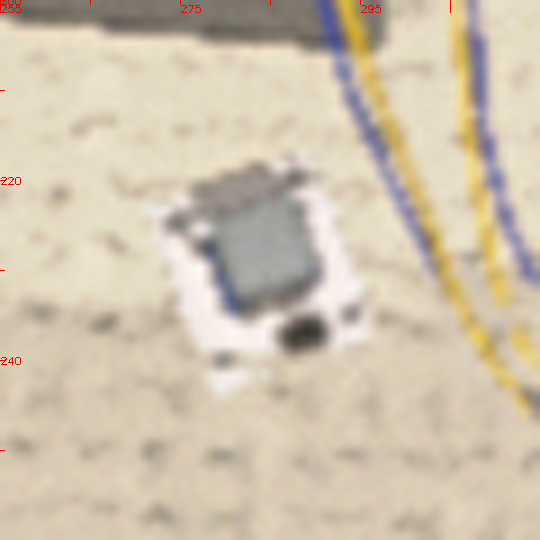

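```bash
cat > fit.py <<'E'
import numpy as np
from scipy.optimize import least_squares
from rig import arm
np.set_printoptions(precision=4,suppress=True)
C={n:arm.get_calibration(n) for n in("scene","top")}
def proj(c,P):
    T=np.linalg.inv(c["cam_to_world"]);p=T[:3,:3]@P+T[:3,3];q=c["intrinsics"]@p;return q[:2]/q[2]
def px(o,k,p): return np.array([o[0]+(p[0]+.5)/k-.5,o[1]+(p[1]+.5)/k-.5])
def fit(obs,x0,name):
    def w(v,l):
        c,s=np.cos(v[2]),np.sin(v[2]);return np.array([v[0]+c*l[0]-s*l[1],v[1]+s*l[0]+c*l[1],l[2]])
    def f(v): return np.concatenate([(proj(C[n],w(v,l(v) if callable(l) else l))-p)*wt for n,l,p,wt in obs])
    r=least_squares(f,x0,loss="soft_l1")
    print(name,r.x[:2],np.degrees(r.x[2]),r.x[3:]);print(f(r.x).reshape(-1,2).round(1).tolist());return r.x
E
cat > m1.py <<'E'
from fit import *
S=lambda o,k:(lambda a,b:px(o,k,(a,b)))
sr=S((160,140),7);sg=S((320,240),7);ss=S((255,200),9);tr=S((130,180),7);tg=S((325,180),7);ts=S((255,200),9)
h=.007
rod=fit([("top",(.055,h,.122),tr(463,255),1),("top",(.055,-h,.122),tr(491,260),1),("top",(-.055,-h,.122),tr(424,480),1),("top",(-.055,h,.122),tr(395,475),1),
("scene",(.13,0,.115),sr(684,90),1),("scene",(.13,0,.04),sr(696,195),1),("scene",(-.055,h,.122),sr(293,168),1),("scene",(.055,h,.122),sr(520,104),1)],[.6,.3,-.3],"rod")
print("rest yaw/tip",)
g=fit([("scene",(-.0025,.095,.1),sg(62,150),1),("scene",(-.0025,-.095,.1),sg(335,528),1),
("scene",(.032,.03,.042),sg(215,322),1),("scene",(.032,-.03,.042),sg(303,427),1),("scene",(.088,-.03,.042),sg(415,372),1),("scene",(.06,0,.045),sg(320,333),1),
("top",(-.0025,.095,.1),tg(128,292),1),("top",(-.0025,-.095,.1),tg(520,346),1),
("top",(.032,.03,.042),tg(248,262),1),("top",(.032,-.03,.042),tg(360,280),1),("top",(.088,-.03,.042),tg(377,170),1)],[.5,-.2,0],"guard")
R=lambda sx,sy:(lambda v:(v[3]+sx*.04,sy*.035,v[4]))
s=fit([("scene",(-.0295,0,.142),ss(150,165),2),("top",(-.0295,0,.142),ts(303,333),2),
("top",R(1,1),ts(150,208),1),("top",R(-1,1),ts(215,395),1),("top",R(-1,-1),ts(372,335),1),("scene",R(-1,-1),ss(240,468),1),("scene",R(1,-1),ss(378,318),1),("scene",R(-1,1),ss(82,385),1)],[.45,.05,0.3,.02,.005],"switch")
for n,l,v in(("rollr",(-.0295,0),s),):
    print(n,v[0]+np.cos(v[2])*l[0],v[1]+np.sin(v[2])*l[0])
def ray(n,p,z):
    c=C[n];d=c["cam_to_world"][:3,:3]@np.linalg.inv(c["intrinsics"])@np.r_[p,1];o=c["cam_to_world"][:3,3];return o+d*(z-o[2])/d[2]
print("puck",ray("top",tr(142,492),.026),"bottle",ray("scene",(415,330),.0),ray("top",tg(665,135),.1))
np.save("poses.npy",np.array([rod[:3],g[:3],s[:3]]))
E
python3 m1.py
```

```text
rod [0.4692 0.3458] -13.472696873718709 []
[[0.2, -0.9], [0.2, -0.6], [0.1, 0.0], [0.2, -0.4], [-0.4, -0.6], [-1.0, 1.5], [-0.9, -0.2], [0.1, 0.2]]
rest yaw/tip
guard [ 0.511  -0.2456] -6.6521147429057175 []
[[-1.0, -1.1], [0.1, -1.2], [-0.7, -0.9], [-0.9, 0.6], [0.4, -0.0], [-0.8, 0.9], [0.2, -0.1], [1.0, 0.2], [0.4, -0.6], [1.5, -0.7], [0.8, -0.6]]
switch [0.4873 0.0423] 21.243734203819916 [0.0107 0.0116]
[[-0.8, 0.1], [0.1, -0.7], [-0.3, -0.4], [0.0, -0.1], [1.2, -0.1], [0.6, 0.6], [0.0, -0.1], [-1.2, -0.3]]
rollr 0.4597897733657533 0.031587942896758
puck [0.4111 0.5156 0.026 ] bottle [ 0.6163 -0.4093  0.    ] [ 0.6021 -0.4077  0.1   ]
```

```bash
cat > h.py <<'E'
import numpy as np,cv2
from rig import arm
np.set_printoptions(precision=4,suppress=True)
def R(deg,flip=False):
    a=np.radians(deg+(180 if flip else 0));c,s=np.cos(a),np.sin(a)
    return np.array([[c,s,0],[s,-c,0],[0,0,-1.]])   # x along yaw, z down
def snap(n,name,k=1,box=None):
    im=arm.snapshot(n)[:,:,::-1]
    if box: x,y,w,h=box;im=im[y:y+h,x:x+w]
    if k>1: im=cv2.resize(im,None,fx=k,fy=k,interpolation=cv2.INTER_CUBIC)
    cv2.imwrite("pics/"+name,im)
def loc(v,l):
    c,s=np.cos(v[2]),np.sin(v[2]);return np.array([v[0]+c*l[0]-s*l[1],v[1]+s*l[0]+c*l[1]])
E
python3 - <<'E'
from h import *
rod,g,s=np.load("poses.npy")
for f in(0,1):
    for p,y in((np.r_[rod[:2],.25],np.degrees(rod[2])),(np.r_[rod[:2],.096],np.degrees(rod[2])),(np.r_[.42,.05,.33],-10),(np.r_[loc(g,(-.025,0)),.132],np.degrees(g[2])),(np.r_[loc(g,(-.085,0)),.132],np.degrees(g[2]))):
        print(f,p,arm.solve_ik(p,R(y,f)))
E
```

```text
0 [0.4692 0.3458 0.25  ] [ 30.5169  22.9776  80.3583  -0.      76.6641 133.9896]
0 [0.4692 0.3458 0.096 ] [ 30.5169  32.798   90.5049  -0.      56.6971 133.9896]
0 [0.42 0.05 0.33] [-1.3115  5.153  92.5447 -0.     82.3024 98.6885]
0 [ 0.4862 -0.2427  0.132 ] [-32.8225  27.386   94.2172  -0.      58.3968  63.8296]
0 [ 0.4266 -0.2357  0.132 ] [-35.9478  23.5892 101.8316  -0.      54.5792  60.7043]
1 [0.4692 0.3458 0.25  ] [ 30.5169  22.9776  80.3583  -0.      76.6641 -46.0104]
1 [0.4692 0.3458 0.096 ] [ 30.5169  32.798   90.5049  -0.      56.6971 -46.0104]
1 [0.42 0.05 0.33] [ -1.3115   5.153   92.5447  -0.      82.3024 -81.3115]
1 [ 0.4862 -0.2427  0.132 ] [ -32.8225   27.386    94.2172   -0.       58.3968 -116.1704]
1 [ 0.4266 -0.2357  0.132 ] [ -35.9478   23.5892  101.8316   -0.       54.5792 -119.2957]
```

```bash
python3 - <<'E'
from h import *
Rt=arm.current_tool_rot();c=arm.get_calibration("wrist")["cam_to_world"]
print(Rt.T@(c[:3,3]-arm.current_ee_pos()),Rt.T@c[:3,:3])
E
```

```text
[ 0.0735  0.0005 -0.1694] [[-0.0002 -0.9654 -0.2608]
 [ 1.     -0.0002  0.0002]
 [-0.0003 -0.2608  0.9654]]
```

```bash
python3 - <<'E'
from h import *
rod,g,s=np.load("poses.npy")
y=np.degrees(rod[2])
arm.move_to(np.r_[rod[:2],.21],R(y))
snap("wrist","w1.png");print(arm.get_calibration("wrist")["cam_to_world"].tolist(),arm.current_t(),arm.current_ee_pos())
E
```

```text
[[-0.23193025395174321, -0.9397346035900773, -0.2512115286313076, 0.5398371504132164], [-0.9727323580778351, 0.22397176039421068, 0.0602362855283348, 0.329802451181407], [-0.00034183360383379345, 0.258332199621566, -0.9660560841837645, 0.3793460885444589], [0.0, 0.0, 0.0, 1.0]] 2.375 [0.469  0.3462 0.21  ]
```

View pics/w1.png

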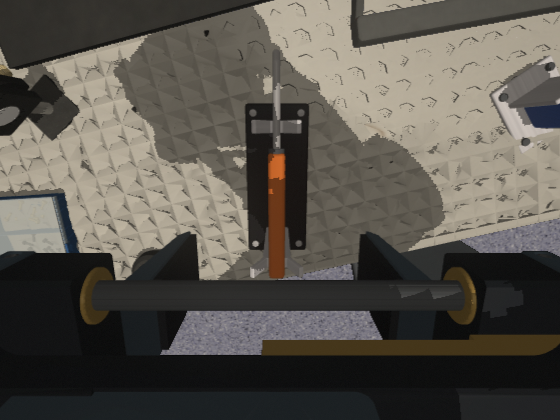

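The rod is centred between the fingers and parallel to the image's vertical: handle front end at (277,153), bend at (276,50). I'll check the front-end position along x.

```bash
python3 - <<'E'
from h import *
rod,g,s=np.load("poses.npy")
c=arm.get_calibration("wrist")
def ray(p,z):
    d=c["cam_to_world"][:3,:3]@np.linalg.inv(c["intrinsics"])@np.r_[p,1];o=c["cam_to_world"][:3,3];return (o+d*(z-o[2])/d[2])
def l(P): 
    d=P[:2]-rod[:2];cc,ss=np.cos(rod[2]),np.sin(rod[2]);return cc*d[0]+ss*d[1],-ss*d[0]+cc*d[1]
print(l(ray((277,153),.122)),l(ray((276,48),.118)),l(ray((277.5,276),.122)))
E
```

```text
(np.float64(0.0536284521847454), np.float64(0.0016075067586454588)) (np.float64(0.12971470626197185), np.float64(0.0023912760433494502)) (np.float64(-0.052067136911321484), np.float64(0.0011234516443025845))
```

```bash
python3 - <<'E'
from h import *
P=np.load("poses.npy");rod=P[0].copy()
rod[:2]=loc(rod,(-.001,.0016));P[0]=rod;np.save("poses2.npy",P)
y=np.degrees(rod[2])
arm.move_l(np.r_[rod[:2],.096],R(y),feed=.1)
print(arm.current_force(),arm.current_ee_pos())
arm.grip(.0);print(arm.current_width(),arm.current_force(),arm.current_t())
snap("wrist","w2.png")
print(arm.current_ee_pos());np.save("grip.npy",arm.current_ee_pos())
arm.move_l(np.r_[rod[:2],.21],R(y),feed=.1)
print(arm.current_width(),arm.current_force(),arm.current_t())
snap("wrist","w3.png")
E
```

```text
[-0.539  -0.135   0.3651] [0.469  0.3478 0.0966]
0.014076226343901238 [-0.0169 -0.1547 -0.1883] 4.825
[0.4686 0.3475 0.096 ]
0.013567360968790158 [ 0.977  -0.0701 -1.9293] 6.1667
```

View pics/w3.png

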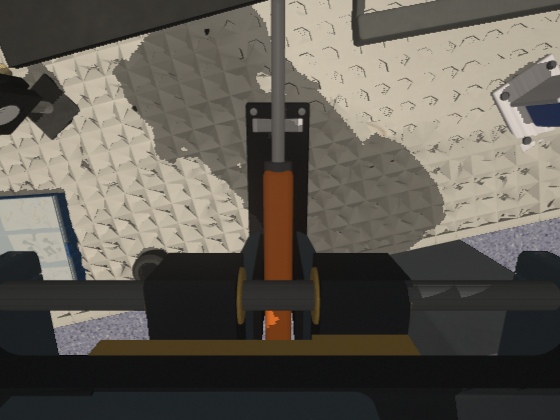

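```bash
python3 - <<'E'
from h import *
rod,g,s=np.load("poses2.npy");y=np.degrees(g[2])
arm.move_l(np.r_[rod[:2]+[-.03,-.03],.30],R(np.degrees(rod[2])),feed=.25)
arm.move_to(np.r_[.42,.05,.32],R(-10))
arm.move_to(np.r_[loc(g,(-.025,0)),.30],R(y))
arm.move_l(np.r_[loc(g,(-.022,0)),.19],R(y),feed=.15)
print(arm.current_width(),arm.current_force(),arm.current_t(),arm.current_ee_pos())
snap("scene","s2.png",5,(300,200,150,115))
snap("top","t2.png",5,(310,150,130,100));snap("wrist","w4.png")
E
```

```text
0.01384766662517729 [ 0.5305  0.5926 -2.2864] 9.85 [ 0.4897 -0.243   0.1909]
```

View pics/s2.png

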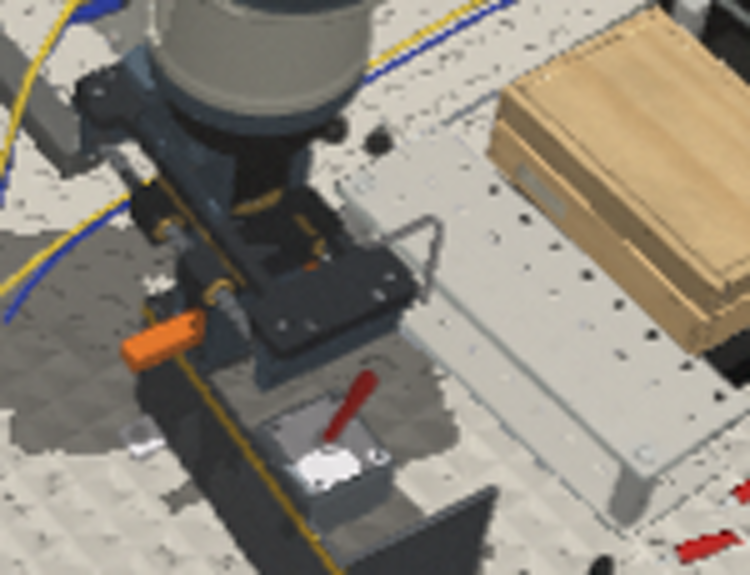

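View pics/t2.png

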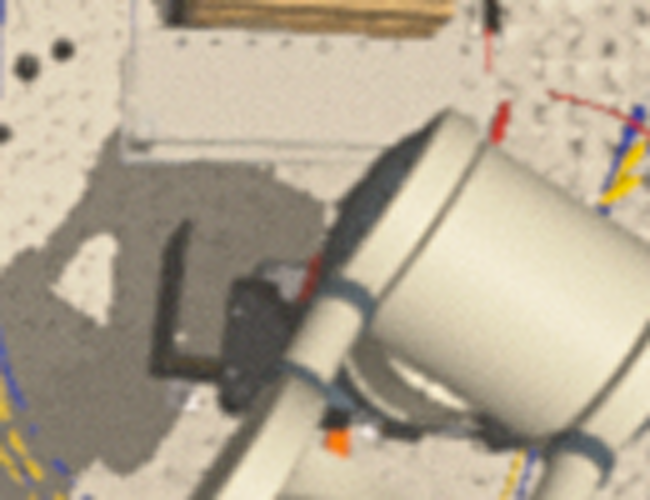

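View pics/w4.png

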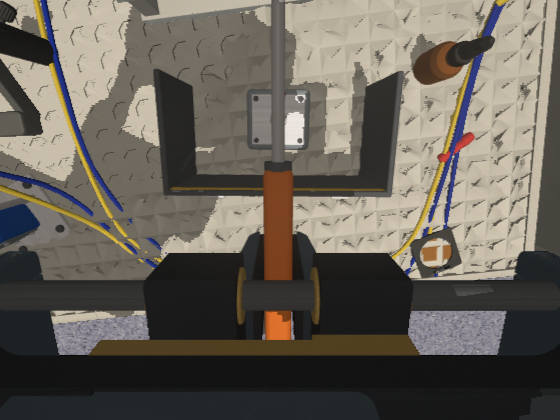

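```bash
python3 - <<'E'
from h import *
rod,g,s=np.load("poses2.npy")
im=cv2.imread("pics/w4.png")[60:210,150:415];cv2.imwrite("pics/w4z.png",cv2.resize(im,None,fx=3,fy=3,interpolation=cv2.INTER_CUBIC))
c=arm.get_calibration("wrist")
def ray(p,z):
    d=c["cam_to_world"][:3,:3]@np.linalg.inv(c["intrinsics"])@np.r_[p,1];o=c["cam_to_world"][:3,3];return (o+d*(z-o[2])/d[2])
def l(P): 
    d=P[:2]-g[:2];cc,ss=np.cos(g[2]),np.sin(g[2]);return np.array([cc*d[0]+ss*d[1],-ss*d[0]+cc*d[1]])
print("tcp",l(arm.current_ee_pos()))
for p,z in(((170,189),.1),((391,191),.1),((248,149),.042),((310,149),.042),((311,91),.042),((248,91),.042),((279.5,120),.042)): print(p,l(ray(p,z)))
E
```

```text
tcp [-0.0215 -0.0001]
(170, 189) [0.0034 0.0888]
(391, 191) [ 0.0017 -0.0926]
(248, 149) [0.0321 0.0293]
(310, 149) [ 0.0321 -0.0309]
(311, 91) [ 0.085  -0.0305]
(248, 91) [0.085  0.0281]
(279.5, 120) [ 0.0592 -0.0012]
```

View pics/w4z.png

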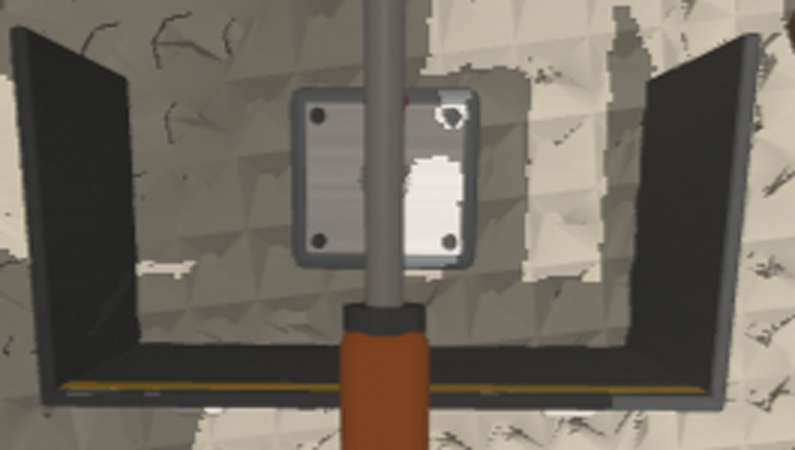

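```bash
python3 - <<'E'
from fit import *
rod,g,s=np.load("poses2.npy")
def tri(a,b):
    f=lambda P:np.r_[proj(C["scene"],P)-a,proj(C["top"],P)-b]
    r=least_squares(f,[.6,-.2,.05]);d=r.x[:2]-g[:2];cc,ss=np.cos(g[2]),np.sin(g[2]);print(r.x,"guard",cc*d[0]+ss*d[1],-ss*d[0]+cc*d[1],r.fun)
tri((368,237),(335,180)); 
tri((373,275),(373.5,202))# toggle tip from first pics approx
tri((320+374/7,240+245/7),(325+341/7,180+156/7))
E
python3 - <<'E'
import cv2
a=cv2.imread("pics/top0.png")[150:240,325:425];b=cv2.imread("pics/scene0.png")[215:315,350:450]
cv2.imwrite("pics/a.png",cv2.resize(a,None,fx=7,fy=6,interpolation=cv2.INTER_CUBIC))
cv2.imwrite("pics/b.png",cv2.resize(b,None,fx=6,fy=6,interpolation=cv2.INTER_CUBIC))
E
```

```text
[ 0.6775 -0.132   0.0651] guard 0.15223940570766079 0.1320563912637782 [-2.1158  0.5914  1.2907 -2.3222]
[ 0.5902 -0.2554  0.0924] guard 0.07980012000983829 -0.0006203863423860229 [-0.311   0.0859  0.1998 -0.3607]
[ 0.5899 -0.2564  0.0934] guard 0.07962776624263825 -0.0016127496589289341 [-0.5305  0.1466  0.3409 -0.6153]
```

View pics/a.png

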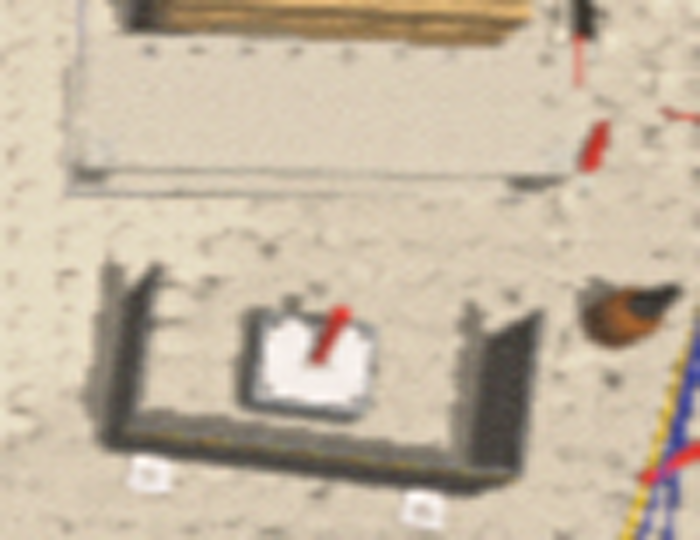

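View pics/b.png

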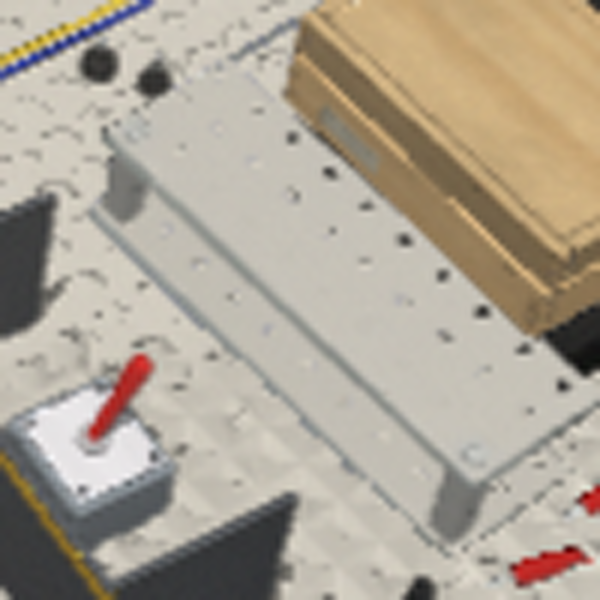

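The shelf edge is about 50 mm behind the hook, so the way down is clear, and the toggle (gy ≈ -1 mm) lines up with the rod. Next: descend, then pull with force monitoring.

```bash
python3 - <<'E'
from h import *
rod,g,s=np.load("poses2.npy");y=np.degrees(g[2]);Ry=R(y)
d=np.array([np.cos(g[2]),np.sin(g[2])])
T=lambda gx,z=.132:np.r_[loc(g,(gx,-.001)),z]
arm.move_l(T(-.022),Ry,feed=.1);arm.sleep(.2)
f0=arm.current_force();print("f0",f0)
arm.move_l(T(-.068),Ry,feed=.06);print((arm.current_force()-f0)[:2]@d,arm.current_force()-f0)
for gx in np.arange(-.070,-.0885,-.0015):
    arm.move_l(T(gx),Ry,feed=.03);arm.sleep(.1);f=arm.current_force()-f0
    print(round(gx,4),round(f[:2]@d,2),f)
    if f[:2]@d>5: break
print(arm.current_t(),arm.current_width())
snap("scene","s3.png",5,(300,220,150,115));snap("wrist","w5.png")
E
```

```text
f0 [-0.7763  0.2187 -1.6599]
0.9321326853584967 [0.9702 0.2727 0.2812]
-0.07 1.4 [ 1.3039 -0.9266 -1.1275]
-0.0715 0.79 [ 0.7144 -0.6905 -0.086 ]
-0.073 1.01 [ 0.9357 -0.6889  0.6488]
-0.0745 1.22 [ 1.2171 -0.1     0.6543]
-0.076 1.21 [ 1.1316 -0.7509  0.056 ]
-0.0775 1.25 [ 1.21   -0.4131 -0.0763]
-0.079 0.95 [ 0.9134 -0.354   1.3154]
-0.0805 1.83 [ 1.8046 -0.2979  1.3417]
-0.082 4.02 [ 3.8589 -1.648   1.5644]
-0.0835 6.57 [ 6.3607 -2.1913  1.0773]
15.35 0.013475108361421989
```

View pics/s3.png

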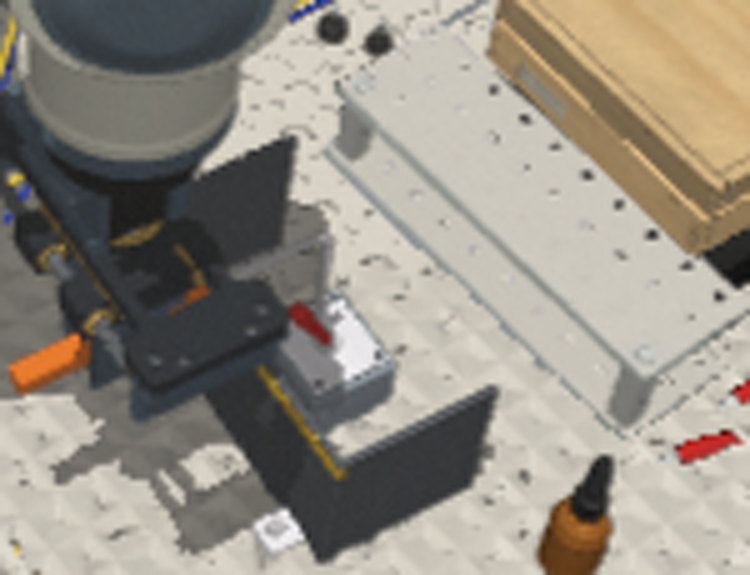

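View pics/w5.png

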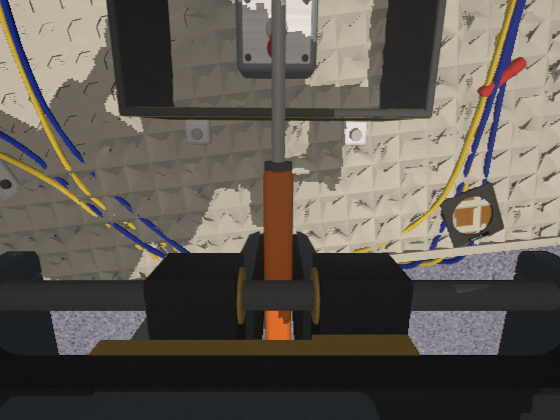

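The force stayed flat near 1.2 N, then rose to 6.6 N at the stop, and the lever leans over towards the plate. Backing off and lifting out.

```bash
python3 - <<'E'
from h import *
rod,g,s=np.load("poses2.npy");y=np.degrees(g[2]);Ry=R(y)
T=lambda gx,z=.132:np.r_[loc(g,(gx,-.001)),z]
arm.move_l(T(-.07),Ry,feed=.05)
arm.move_l(T(-.07,.24),Ry,feed=.15)
arm.move_l(T(-.10,.31),Ry,feed=.2)
arm.move_to(np.r_[.40,.05,.32],R(-10))
snap("scene","s4.png",2);snap("scene","s4g.png",6,(320,240,110,85))
print(arm.current_t(),arm.current_width(),arm.current_force())
E
```

```text
18.4667 0.013657021947790612 [-0.6229 -0.1319 -0.8653]
```

View pics/s4g.png

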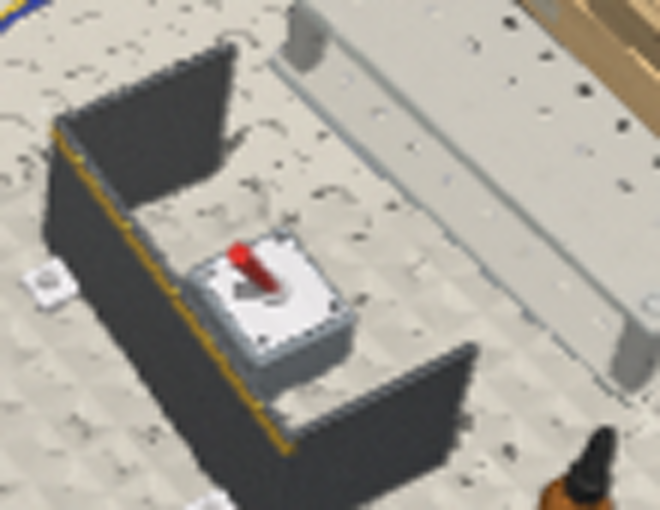

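```bash
python3 - <<'E'
from fit import *
rod,g,s=np.load("poses2.npy")
c,q=np.cos(g[2]),np.sin(g[2])
def W(l): return np.array([g[0]+c*l[0]-q*l[1],g[1]+q*l[0]+c*l[1],l[2]])
for a in(0,.8,.85,.9,.95,1.0):
    f=a-.5;print(a,((proj(C["scene"],W((.06-.05*np.sin(f),0,.045+.05*np.cos(f))))-[320,240])+.5)*6-.5, ((proj(C["scene"],W((.06,0,.045)))-[320,240])+.5)*6-.5)
E
python3 - <<'E'
import cv2
im=cv2.imread("pics/s4.png");cv2.imwrite("pics/s4c.png",im[100:560,200:900])
E
```

```text
0 [324.6899 212.9121] [269.1998 290.7041]
0.8 [252.6396 242.5676] [269.1998 290.7041]
0.85 [247.9448 245.7662] [269.1998 290.7041]
0.9 [243.304  249.0809] [269.1998 290.7041]
0.95 [238.7297 252.5028] [269.1998 290.7041]
1.0 [234.2345 256.0225] [269.1998 290.7041]
```

View pics/s4c.png

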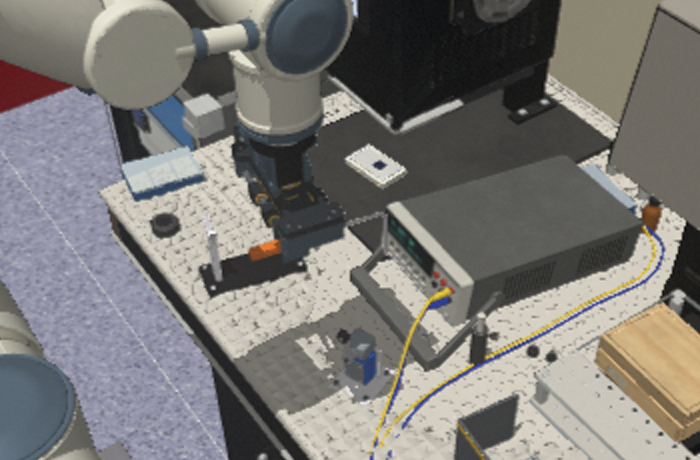

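```bash
python3 - <<'E'
from h import *
rod,g,s=np.load("poses2.npy");y=np.degrees(rod[2]);Ry=R(y);gp=np.load("grip.npy")
arm.move_to(np.r_[gp[:2]+[-.02,-.02],.30],Ry)
arm.move_l(np.r_[gp[:2],.21],Ry,feed=.2);arm.sleep(.1)
snap("wrist","w6.png");snap("scene","s6.png",6,(160,100,120,95))
a=cv2.imread("pics/w3.png").astype(int);b=cv2.imread("pics/w6.png").astype(int)
o=lambda i:[np.mean(np.where((i[:240,:,2]>90)&(i[:240,:,0]<60)&(i[:240,:,2]-i[:240,:,1]>50))[k]) for k in(0,1)]
print(o(a),o(b));print(np.abs(a-b)[0:160,262:295].mean(),arm.current_t(),arm.current_ee_pos())
E
```

```text
[np.float64(205.54390100176784), np.float64(278.0164997053624)] [np.float64(205.5461584276355), np.float64(278.06968433591425)]
4.961237373737374 20.3833 [0.4691 0.3476 0.2114]
```

View pics/w6.png

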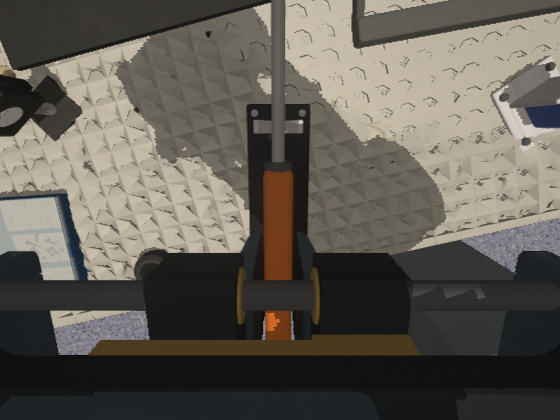

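View pics/s6.png

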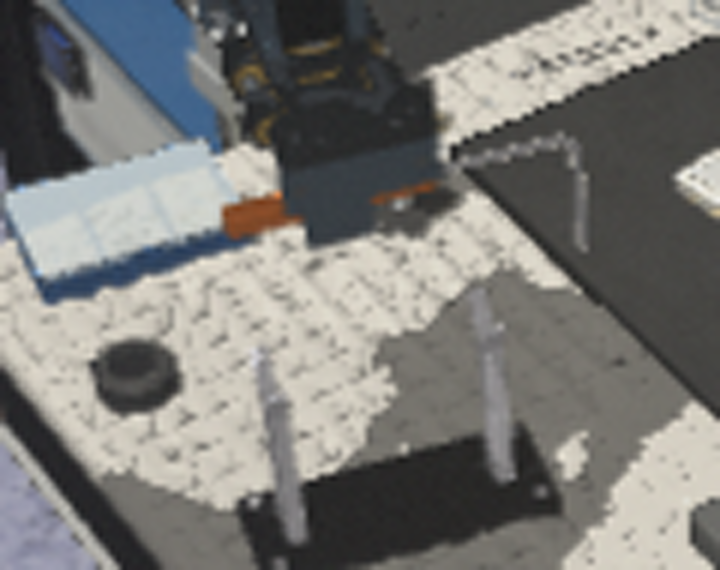

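The rod sits in the grip exactly as before the pull (orange centroid identical at (278,205.5)). Laying it down now.

```bash
python3 - <<'E'
from h import *
rod,g,s=np.load("poses2.npy");y=np.degrees(rod[2]);Ry=R(y);gp=np.load("grip.npy")
arm.sleep(.3);f0=arm.current_force()
arm.move_l(np.r_[gp[:2],.125],Ry,feed=.12);arm.sleep(.1)
print(arm.current_ee_pos(),arm.current_force()-f0)
for z in(.115,.106,.101,.098,.0965):
    arm.move_l(np.r_[gp[:2],z],Ry,feed=.06);arm.sleep(.05);print(z,arm.current_force()-f0)
    if np.linalg.norm(arm.current_force()-f0)>12: print("STOP");break
else:
    arm.grip(.05);print(arm.current_width());arm.sleep(.3)
    arm.move_l(np.r_[gp[:2],.21],Ry,feed=.12)
    snap("wrist","w7.png");snap("scene","s7.png",6,(160,110,120,95))
    a=cv2.imread("pics/w1.png").astype(int);b=cv2.imread("pics/w7.png").astype(int)
print(arm.current_t())
E
```

```text
[0.4691 0.3478 0.1259] [ 0.4332 -0.6247  0.3825]
0.115 [ 0.8309 -0.8544 -0.2838]
0.106 [-0.686   0.7022  1.0103]
0.101 [ 0.4866 -0.3221 -0.9314]
0.098 [ 0.8378 -0.993  -0.2653]
0.0965 [ 0.6738 -0.0373 -0.3516]
0.049928894020751576
25.4667
```

View pics/w7.png

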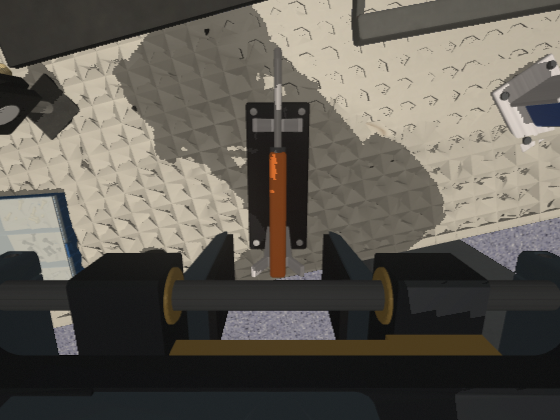

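View pics/s7.png

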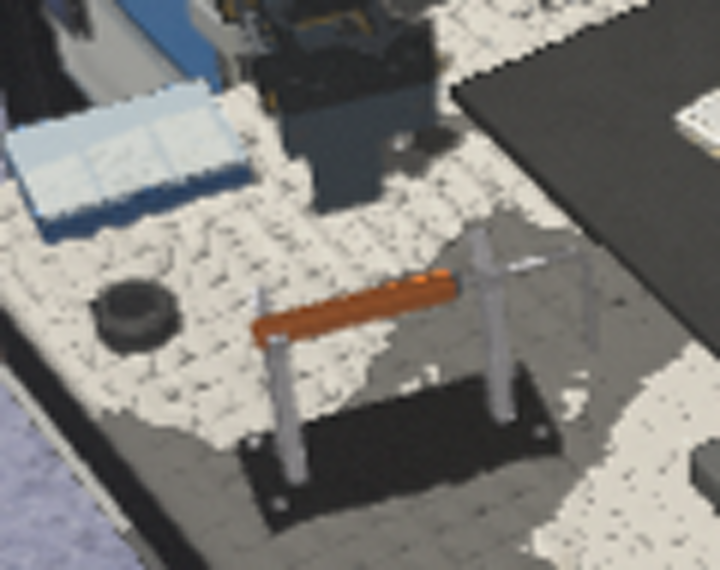

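The rod is seated as at the start (bend at (277,48), handle front at (277,150)). Next I close the gripper and hover beside the switch.

```bash
python3 - <<'E'
from h import *
rod,g,s=np.load("poses2.npy");y=np.degrees(s[2]);Ry=R(y)
arm.move_l(np.r_[arm.current_ee_pos()[:2]+[-.03,-.04],.27],feed=.2)
arm.grip(0)
arm.move_to(np.r_[loc(s,(-.0295,.06)),.24],Ry)
snap("wrist","w8.png");np.save("c8.npy",arm.get_calibration("wrist")["cam_to_world"])
snap("scene","s8.png",6,(230,170,110,90))
print(arm.current_t(),arm.current_ee_pos(),arm.current_joint_positions(),arm.current_width())
E
```

```text
27.975 [0.4384 0.0883 0.2401] [ 3.7228 12.1805 98.7049  0.0089 69.0937 72.4624] 0.0003071081031780364
```

View pics/w8.png

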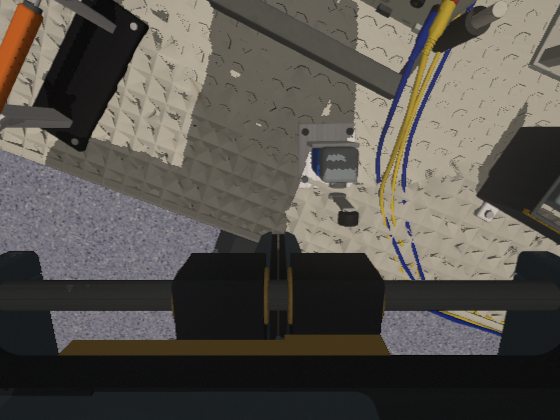

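View pics/s8.png

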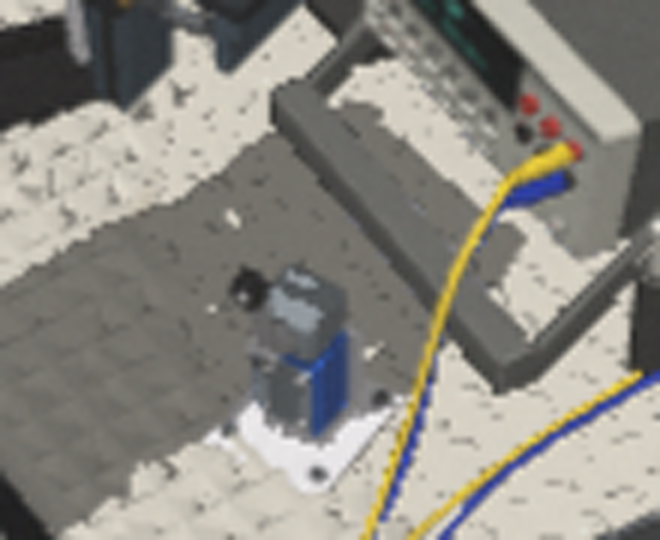

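```bash
python3 - <<'E'
from h import *
rod,g,s=np.load("poses2.npy");M=np.load("c8.npy");K=arm.get_calibration("wrist")["intrinsics"]
def ray(p,z):
    d=M[:3,:3]@np.linalg.inv(K)@np.r_[p,1];o=M[:3,3];return o+d*(z-o[2])/d[2]
def l(P):
    d=P[:2]-s[:2];c,q=np.cos(s[2]),np.sin(s[2]);return np.array([c*d[0]+q*d[1],-q*d[0]+c*d[1]])
for p in((347.5,216),(337,216),(358,216)): print(l(ray(p,.142)))
for p in((280,240),(262,240),(301,240)): print("f",l(ray(p,.24)))
im=cv2.imread("pics/w8.png")[110:260,230:400];cv2.imwrite("pics/w8z.png",cv2.resize(im,None,fx=4,fy=4))
E
```

```text
[-0.0288  0.001 ]
[-0.0288  0.01  ]
[-0.0288 -0.0081]
f [-0.016   0.0599]
f [-0.016   0.0699]
f [-0.016   0.0482]
```

View pics/w8z.png

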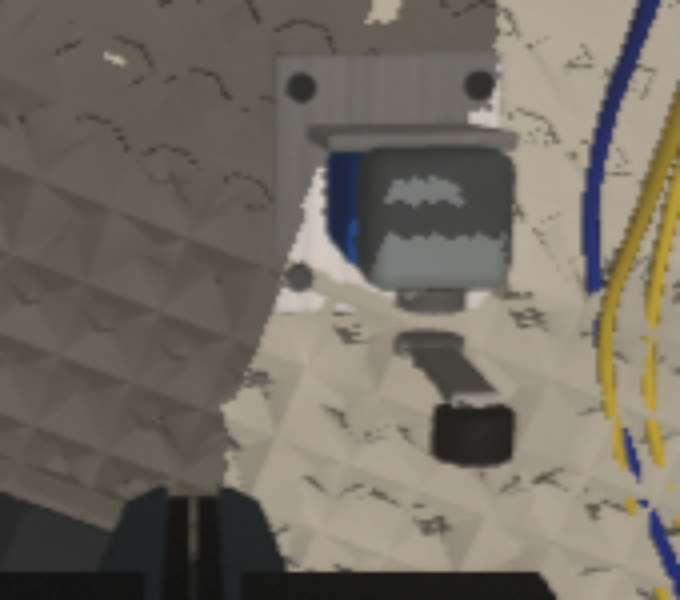

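```bash
python3 - <<'E'
from h import *
rod,g,s=np.load("poses2.npy");y=np.degrees(s[2]);Ry=R(y)
n=np.array([-np.sin(s[2]),np.cos(s[2])])
T=lambda yy,z=.116:np.r_[loc(s,(-.0295,yy)),z]
arm.move_l(T(.06),Ry,feed=.15);arm.sleep(.2);f0=arm.current_force()
for yy in(.03,.01,0.,-.003):
    arm.move_l(T(yy),Ry,feed=.06);arm.sleep(.1);F=[]
    for _ in range(5):F.append((arm.current_force()-f0)[:2]@n);arm.sleep(.02)
    print(yy,np.mean(F))
snap("wrist","w9.png");snap("scene","s9.png",6,(230,170,110,90));print(arm.current_t())
E
```

```text
0.03 0.8276629933542259
0.01 1.721205902281908
0.0 3.210565085141133
-0.003 3.892563804851369
31.6833
```

View pics/w9.png

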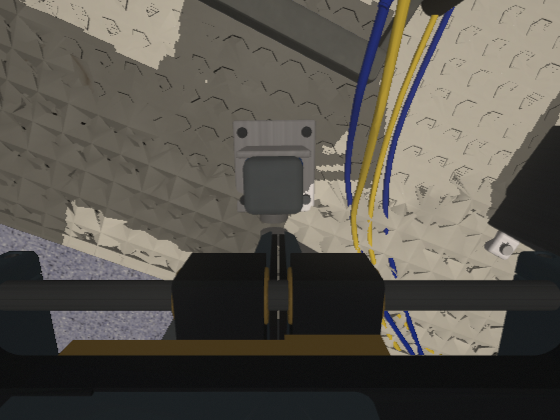

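View pics/s9.png

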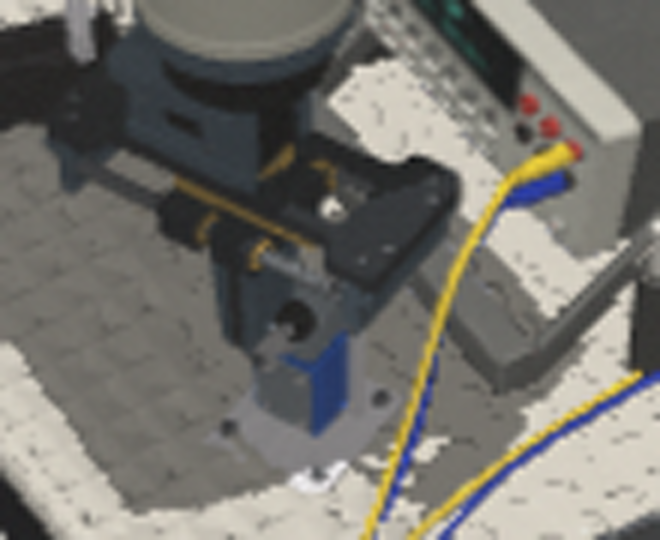

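```bash
python3 - <<'E'
from fit import *
rod,g,s=np.load("poses2.npy");c,q=np.cos(s[2]),np.sin(s[2])
for a in(0,-.4,-.5,-.6,-.7,-.8,-.9):
    l=(-.0295,.001+.055*np.sin(a),.087+.055*np.cos(a))
    P=np.array([s[0]+c*l[0]-q*l[1],s[1]+q*l[0]+c*l[1],l[2]]);print(a,(proj(C["scene"],P)-[230,170]+.5)*6-.5)
E
```

```text
0 [245.5609 289.2563]
-0.4 [283.7681 314.4767]
-0.5 [292.6885 322.3033]
-0.6 [301.1559 330.5777]
-0.7 [309.0779 339.2092]
-0.8 [316.369 348.103]
-0.9 [322.9514 357.1615]
```

The camera puts the lever at about -0.5 rad, and the force (about 3 N) agrees. I'll go 3 mm further, hold, then release.

```bash
python3 - <<'E'
from h import *
rod,g,s=np.load("poses2.npy");y=np.degrees(s[2]);Ry=R(y)
T=lambda yy,z=.116:np.r_[loc(s,(-.0295,yy)),z]
arm.move_l(T(-.006),Ry,feed=.03);arm.sleep(.3);snap("scene","s10.png",6,(230,170,110,90));arm.sleep(.3)
arm.move_l(T(.06),Ry,feed=.08)
arm.move_l(T(.10,.26),Ry,feed=.2)
arm.move_to([.30,.30,.33],R(45));arm.sleep(.5)
snap("scene","s11.png",6,(230,170,110,90));snap("scene","s11f.png");snap("top","t11.png");print(arm.current_t(),arm.current_force())
im=cv2.imread("pics/s11f.png");cv2.imwrite("pics/s11r.png",cv2.resize(im[140:220,160:270],None,fx=7,fy=7));cv2.imwrite("pics/s11g.png",cv2.resize(im[240:345,320:440],None,fx=6,fy=5.7))
E
```

```text
36.0083 [ 0.2197 -0.4637 -0.3287]
```

View pics/s10.png

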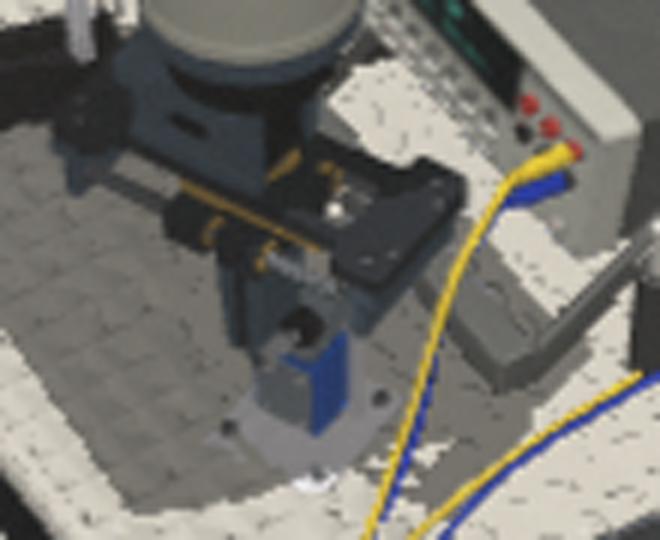

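View pics/s11.png

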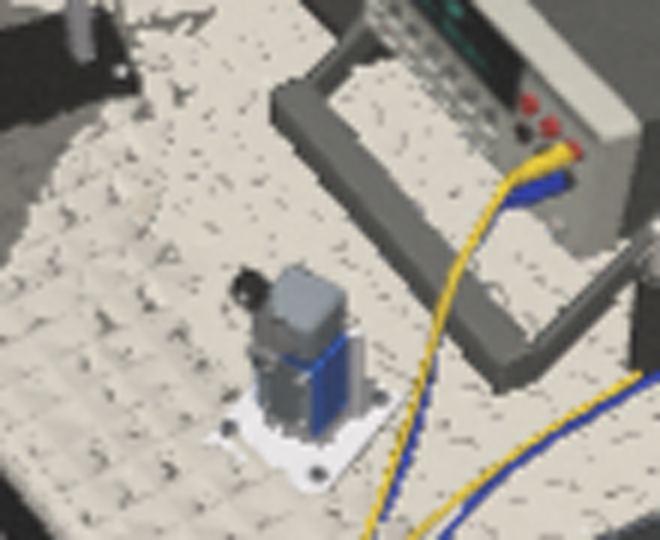

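View pics/s11r.png

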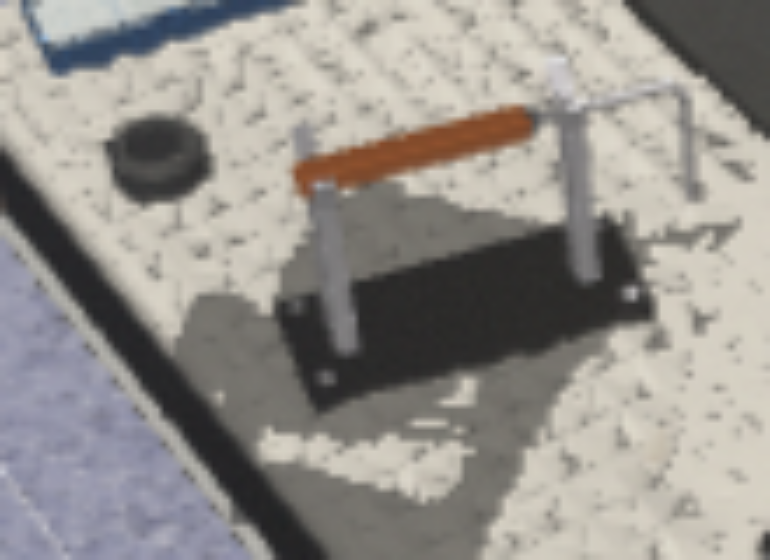

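View pics/s11g.png

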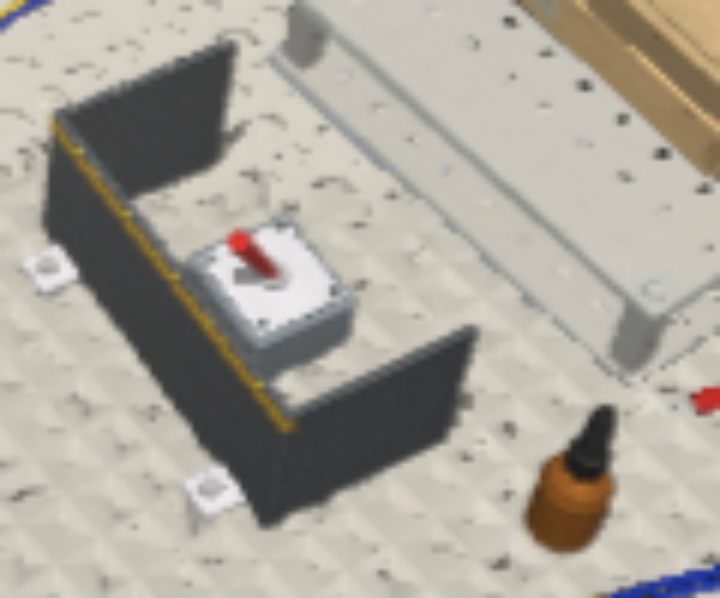

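The lever was held at about -0.58 rad (roller at (302,328) in the crop) and is upright again (roller back at (248,289)). The rod, toggle, puck and bottle are in place and the arm is clear, so I'm handing in.

```bash
python3 -c "
from rig import arm
print(arm.sign_off(),arm.current_t())"
```

```text
the job is handed in; nothing more can be done
the job is handed in; nothing more can be done
```

I ran the interlock test in full and handed it in at about 36 s on the robot's clock. No verdict came back, so what follows rests on my own checks.

- **Toggle:** I hooked it with the bent rod and pulled it over to its stop. The force stayed flat at about 1.2 N, then rose to 6.6 N at the end. In the camera image it sits at about 0.95–1.0 rad, and it was still there in the last picture.
- **Rod:** It is back in its rest and let go. The pictures match the starting view to within about 2 mm.
- **Limit switch:** I pushed the roller lever towards the switch's -y side with the closed gripper. It was held for about 0.6 s at about -0.58 rad by camera; 3 mm before that, force (about 3 N) and camera (about -0.5 rad) roughly agreed. It sprang back to its starting pixel position.
- **Bystanders:** The puck and bottle look unmoved, and the arm finished clear of everything.

No check failed or seriously disagreed. The lever and toggle angles come from camera and force readings, so they are estimates.

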